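Put the lathe tool bits away, driving out the one left in its sleeve

ROBOT

A 6-joint arm with a two-finger parallel gripper is mounted at the origin on the work surface. World frame = base frame: x ahead of the robot, y to its left, z up, the work surface at z = 0. Lengths are in mm, angles in rad, forces in N, time in s.
With the tool pointing down it reaches from about 300 to 825 mm from the base axis. Payload 5.4 kg.
Tool frame: the origin (TCP) lies on the front face of the gripper's body, between the roots of the fingers; the fingertips stand manip.finger_overhang ahead of it and the grasp point (between the pads) lies 69 mm ahead of it (manip.finger_overhang is the distance from the TCP to the fingertips, in mm); z points along the fingers, y is the direction in which the jaws open and shut (so a half turn about z gives the same grasp; the last joint's range is limited). The gripper opens to 92 mm and grips with 3 to 60 N. Pads are 20 mm wide; open, the fingers measure 128 mm over their backs; the gripper's body (75 mm by 189 mm) begins 69 mm behind the grasp point.
Start: joints at [0.913, 0.158, 1.597, -0, 1.386, -0.21], TCP at [248.973, 518.285, 302.701] pointing down, gripper open.
Joint ranges: [-2.91, 2.91], [-0.94, 2.29], [0.18, 2.7], [-1.29, 4.43], [0.17, 2.64], [-3, 3]. Speed limits (rad/s): [2.57, 2.57, 3.14, 3.14, 3.14, 3.14].

INTERFACE

Orientations are given as a unit quaternion [x, y, z, w].
In Python, from workcell import manip gives the robot as it stands.
- The arm moves only by the tool arm_command, never from a script. Its arguments are lists of equal length, an entry for each row: "xyz": the shift along the tool's x, y, z in mm, a list of three; "twist": the turn about the tool's z in degrees. A call has 1 to 10 rows; each row is the pose to reach, as a shift and turn from the pose commanded when the call began, along the tool's axes at that moment; what a row does not reach only later rows make up. A row lasts 1/8 s, in which the tool goes at most 62.5 mm and 10.7 degrees, less where a joint would pass 70% of its speed; a pose out of reach is approached as far as the arm can. A call with a gripper value outside its range is refused whole. "hand" is the opening, from -1 (shut) to 1 (fully open), so that 0 is half open, set as the call begins (left out, the last holds). The fingers move at their own pace and stop on an object; "squeeze" is the grip in N (left out, the last holds). Time passes only in rows, so rows that repeat a pose let the fingers close. It gives the time, the measured TCP pose, the force and the opening at its end, in the units of the state.
- manip.state(): the state, without advancing time (a new reading comes with each control period).
- manip.get_image(name): name is "side" or "top" or "wrist"; returns a dict with "pixels" (480x640x3 uint8, red, green, blue), "depth" (480x640 float32, mm along the optical axis (not along the pixel's ray), 0 where there is no reading), "fx", "fy", "cx", "cy" (pixels), "R" (3x3) and "t" (3): a world point X has camera coordinates R X + t; the wrist camera has in their place "tool_from_camera" (4x4, takes a point from camera to tool coordinates, whose origin is the TCP and whose axes are the flange's). Camera axes: x right, y down, z forward; pixel columns grow to the right and rows downward; lengths in mm; the calibration is good to about 2 mm. A picture is of the moment at which its call begins: read the wrist's pose just before it.
- manip.hand_in(): hands the job in, once; it reports no verdict.
Trained networks look in a picture, given as the dict that the camera call returned (one of the last four; its "shot" number tells which), for a name from the list of things; names that differ only in an ending like _2 or _b are one class to them, and where a whole thing is asked for, a point or a joint stands for the part that bears it (a point fixed in the world has none). Each returns a list of dicts, best first, with "confidence" (0 to 1); they miss things now and then, are a little off and sometimes report something else, mostly with a low value. They report only what shows in the picture. A call takes as long as a camera call.
- manip.masks_of(picture, label): "region" (480x640 bool, what is visible of it) and "bbox" ([centre column, centre row, width, height] in pixels, round what is visible of it).
The state is a dict: "time_s": time; "joint_positions": joint angles; "qvel": joint speeds; "joint_torque": joint torques, N m; "tcp_pos": TCP position; "tcp_rot": TCP orientation; "force": force on the tool from outside, world axes, zero at the start; "torque": the same for the moment, N m; "opening": finger opening in mm.
Only numpy, scipy, OpenCV 4.12 (cv2) and the standard library are available. Lean on these libraries where they do the work, as an engineer would, in place of code of your own. Each camera call takes 0.05 s, during which the arm holds its last target.

TASK

Put the three square steel lathe tool bits away, each lying flat in the black tray that matches its length: shortest bit in the shortest tray, middle in the middle one, longest in the longest. The middle bit is still inside the green sleeve: holding the drift by its square handle, push the bit right out of the far end onto the ledge with the dowel, and afterwards lay the drift down flat on the bench. Leave the flanged bushing and the slotted clamp strap where they are.

Things in the scene. Friction and masses are not known exactly. Their poses are not given: they have to be found in the camera images.
- bit_short: square steel lathe tool bit, the shortest of three, 45 x 20 x 20 mm, 140 g more or less, with a dark brazed tip inlaid at its +x end. Origin: the centre of the bar; x along its length. Lies loose on the bench.
- bit_medium: square steel lathe tool bit, the middle one of three, 70 x 20 x 20 mm, 220 g more or less, with a dark brazed tip inlaid at its +x end. Origin: the centre of the bar; x along its length. At the start it lies wholly inside the sleeve, seen through the slot in the sleeve's top, with both ends within 10 mm of the sleeve's ends; it slides under a light push (a few newtons at most).
- bit_long: square steel lathe tool bit, the longest of three, 95 x 20 x 20 mm, 300 g more or less, with a dark brazed tip inlaid at its +x end. Origin: the centre of the bar; x along its length. Lies loose on the bench.
- drift: push-out drift, 120 g, lying flat: square aluminium handle 56 mm long, 24 x 24 mm; from its +x end a round hardwood dowel, 14 mm thick, stands out 115 mm along the handle's axis. Origin: centre of the handle (12 mm above the bench when lying); x along the dowel, tip 143 mm from the origin. Balances on the handle.
- sleeve: green sleeve fixed to the bench, x -40 to +40 mm, 44 wide, 44 high; square bore 24 x 24 mm along x, floor 14 and axis 26 mm above the bench; 10 mm slot along its top. Past the far end the floor goes on level, 44 wide, as an open ledge from x +40 to +120. Origin: underside, below the middle of the bore; x from near mouth to ledge, z up. The dowel enters at x -40, moving along +x.
- tray_short: fixed, open, low black tray for the shortest tool bit: outside 77 x 52 mm, 14 mm high, walls 6 mm, pocket 65 x 40 mm, pocket floor 5 mm above the bench. Origin: centre of its underside on the bench; x along its length, z up. It is the shortest of three trays of equal width that differ only in length.
- tray_medium: fixed, open, low black tray for the middle tool bit: outside 102 x 52 mm, 14 mm high, walls 6 mm, pocket 90 x 40 mm, pocket floor 5 mm above the bench. Origin: centre of its underside on the bench; x along its length, z up. It is the middle one of three trays of equal width that differ only in length.
- tray_long: fixed, open, low black tray for the longest tool bit: outside 127 x 52 mm, 14 mm high, walls 6 mm, pocket 115 x 40 mm, pocket floor 5 mm above the bench. Origin: centre of its underside on the bench; x along its length, z up. It is the longest of three trays of equal width that differ only in length.
- bushing: round steel flanged bushing standing on its flange, flange 48 mm across and 6 mm thick, 30 mm high over all; not part of the job, leave it where it is. Origin: centre of its underside.
- strap: flat dark steel clamp strap 80 x 32 x 12 mm with a slot through it, lying flat; not part of the job, leave it where it is. Origin: centre of its underside, x along its length.

How it is judged (in metres and radians):
On the way:
1. the middle bit is pushed out of the sleeve's far end onto the ledge, with the drift's dowel following it through the bore (x of bit_medium in the frame of sleeve above 0.07 m and y of bit_medium in the frame of sleeve between -0.03 and 0.03 m and z of bit_medium in the frame of sleeve between 0.015 and 0.035 m and x of drift in the frame of sleeve between -0.125 and -0.06 m and y of drift in the frame of sleeve between -0.02 and 0.02 m), for 0.05 s.
At the end, for the whole second after the job is handed in: Each bit lies flat on the floor of its own tray (centre within 15 mm along, 13 mm across, turned under 0.3 rad); the drift lies flat on the bench (handle centre under 20 mm high); all at rest; bushing and strap within 30 mm of their first places (x of bit_short in the frame of tray_short between -0.015 and 0.015 m and y of bit_short in the frame of tray_short between -0.013 and 0.013 m and z of bit_short in the frame of tray_short between 0.011 and 0.02 m and angle between the x axis of bit_short and the x axis of tray_short, either way round below 0.3 rad and linear speed of each of bit_short, bit_medium, bit_long, drift below 0.02 m/s and x of bit_medium in the frame of tray_medium between -0.015 and 0.015 m and y of bit_medium in the frame of tray_medium between -0.013 and 0.013 m and z of bit_medium in the frame of tray_medium between 0.011 and 0.02 m and angle between the x axis of bit_medium and the x axis of tray_medium, either way round below 0.3 rad and x of bit_long in the frame of tray_long between -0.015 and 0.015 m and y of bit_long in the frame of tray_long between -0.013 and 0.013 m and z of bit_long in the frame of tray_long between 0.011 and 0.02 m and angle between the x axis of bit_long and the x axis of tray_long, either way round below 0.3 rad and height (world z) of drift below 0.02 m and distance of each of bushing, strap from where it was at the start of the episode below 0.03 m); the robot touches nothing.
It fails at once if the fingers pull at the middle bit while it is still in the sleeve (contact force between the fingers and bit_medium above 0.5 N and x of bit_medium in the frame of sleeve between -0.06 and 0.06 m and y of bit_medium in the frame of sleeve between -0.012 and 0.012 m and z of bit_medium in the frame of sleeve below 0.035 m).
It also fails if it takes over 93 s, if anything falls off the work surface, if the arm or the gripper's body presses on something with over 40 N, if the wrist force passes 120 N, or if a joint passes its speed limit or range.

## Working session

There is one attempt and no reset: what is moved stays moved. The work goes in short steps, Python scripts to look and compute and a tool call to move; the robot and the scene stay as the last step left them, time stands still between calls to the robot, and variables do not carry over. Pictures are saved under pics/ and viewed, and the job is handed in when it is done.

Besides the shell and the picture viewer there is one more tool, called after "Emit:" as name([rows], argument=value, ...), one row to a line, values as JSON. arm_command: Moves the arm, as the interface text tells. Its arguments: {"type":"object","properties":{"xyz":{"type":"array"},"twist":{"type":"array"},"hand":{"type":"number"},"squeeze":{"type":"number"}},"required":["xyz","twist"]}

```bash
ls; mkdir -p pics; python3 - <<'E'
from workcell import manip
import cv2,pickle
print(manip.state(), manip.finger_overhang)
for n in ("top","side"):
    p=manip.get_image(n)
    cv2.imwrite(f"pics/{n}0.png",p["pixels"][:,:,::-1])
    pickle.dump(p,open(f"{n}0.pkl","wb"))
    print(n,p["fx"],p["cx"],p["R"],p["t"])
E
```

```text
pics
{'time_s': 0.0, 'joint_positions': array([ 9.12899237e-01,  1.59051872e-01,  1.59822022e+00,  1.40872149e-06,
        1.38623419e+00, -2.10109719e-01]), 'qvel': array([-0.00140394, -0.00012578,  0.00034851,  0.00010728,  0.00037847,
        0.00209549]), 'joint_torque': array([-1.74678196e-03, -3.85567153e+01, -3.22104764e+01,  7.00420327e-02,
        3.79038847e-02, -1.38536652e-04]), 'tcp_pos': array([248.68855421, 517.91703946, 301.72321947]), 'tcp_rot': array([ 2.22027822e-01,  9.75039861e-01, -8.67814581e-04, -4.02973738e-04]), 'force': array([-0.05407275, -0.09062323,  0.36348514]), 'torque': array([-0.01335794, -0.04582756, -0.00895677]), 'opening': 91.75591192597197} 88.1
top 483.1929588412106 318.2388685309337 [[ 0.0062812  -0.99997954 -0.00121296]
 [-0.98907747 -0.00603409 -0.14727302]
 [ 0.14726269  0.00212476 -0.98909514]] [  8.61034821 528.34290863 884.27069725]
side 479.09208855412703 320.45052559685854 [[ 9.60395735e-01 -2.78638673e-01  7.22409899e-04]
 [-1.63914245e-01 -5.67062961e-01 -8.07199925e-01]
 [ 2.25326768e-01  7.75112952e-01 -5.90277697e-01]] [-514.19930553  139.34585353  788.42396545]
```

View pics/top0.png

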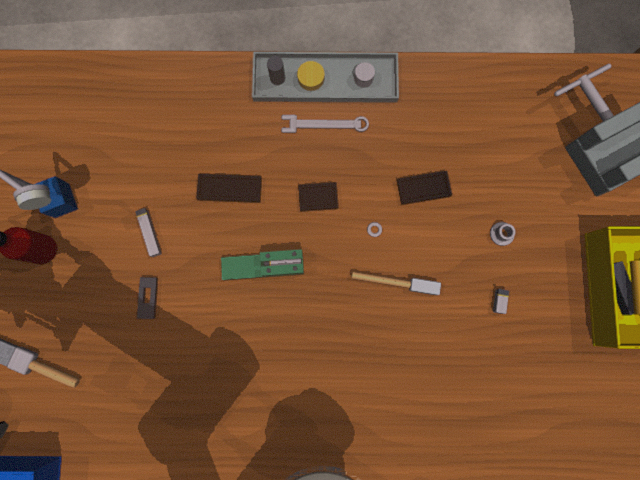

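View pics/side0.png

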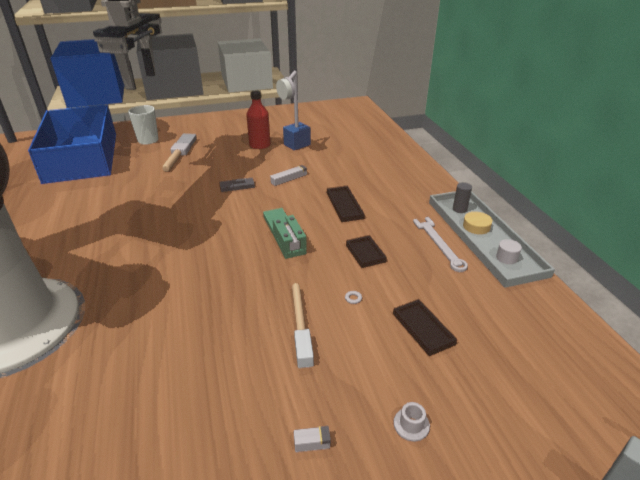

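```bash
cat > h.py <<'E'
import numpy as np,cv2
from workcell import manip
from scipy.spatial.transform import Rotation as Ro
def cloud(p,T=None):
    v,u=np.mgrid[0:480,0:640]; d=p["depth"].astype(float)
    c=np.stack([(u-p["cx"])/p["fx"]*d,(v-p["cy"])/p["fy"]*d,d],-1)
    if "R" in p: return (c-np.array(p["t"]))@np.array(p["R"])
    M=np.array(p["tool_from_camera"]); c=c@M[:3,:3].T+M[:3,3]
    return c@Ro.from_quat(T["tcp_rot"]).as_matrix().T+T["tcp_pos"]
def rect(P):
    r=cv2.minAreaRect(P[:,:2].astype(np.float32)); b=cv2.boxPoints(r)
    e1=b[1]-b[0];e2=b[2]-b[1]
    l,w=(e1,e2) if np.linalg.norm(e1)>np.linalg.norm(e2) else (e2,e1)
    return r[0],np.linalg.norm(l),np.linalg.norm(w),np.degrees(np.arctan2(l[1],l[0]))%180
E
python3 - <<'E'
from h import *
ov=None
for cam in ("top","side"):
  p=manip.get_image(cam); C=cloud(p); img=p["pixels"].copy()
  for n,zt in dict(bit_short=20,bit_medium=36,bit_long=20,drift=24,sleeve=44,tray_short=14,tray_medium=14,tray_long=14,bushing=30,strap=12).items():
    for m in manip.masks_of(p,n)[:2]:
        k=m["region"]&(p["depth"]>0); P=C[k]
        if len(P)<10: print(n,len(P));continue
        img[m["region"]]=img[m["region"]]//2+np.array([0,100,100],np.uint8)
        Q=P[(abs(P[:,2]-zt)<5)] if n!="drift" else P
        r=rect(Q) if len(Q)>5 else None
        print(cam,n,round(m["confidence"],2),np.round(m["bbox"]),len(P),len(Q),"z",np.round(np.percentile(P[:,2],[5,50,95])),[np.round(x,1) for x in r] if r else None)
  cv2.imwrite(f"pics/{cam}_m.png",img[:,:,::-1])
E
```

```text
top bit_short 0.68 [228. 189.  64.  33.] 1748 85 z [ 2.  7. 15.] [array([646.4, 191.6]), np.float32(125.7), np.float32(50.9), np.float32(88.3)]
top bit_medium 0.53 [282. 262.  34.   7.] 139 127 z [30. 34. 36.] [array([494. ,  81.1]), np.float32(65.5), np.float32(9.0), np.float32(94.6)]
top bit_long 0.62 [147. 233.  24.  52.] 582 497 z [ 6. 19. 22.] [array([554.4, 347.6]), np.float32(96.5), np.float32(21.2), np.float32(20.0)]
top drift 0.75 [397. 283.  88.  24.] 825 825 z [12. 19. 25.] [array([ 457.9, -138.1]), np.float32(170.6), np.float32(27.9), np.float32(83.8)]
top sleeve 0.9 [262. 265.  85.  30.] 1752 754 z [11. 16. 46.] [array([493. ,  81.7]), np.float32(80.4), np.float32(44.1), np.float32(94.5)]
top tray_short 0.82 [318. 198.  44.  27.] 1019 353 z [ 3.  7. 15.] [array([629.7,  13.1]), np.float32(76.8), np.float32(52.5), np.float32(94.7)]
top tray_medium 0.6 [425. 188.  56.  34.] 1432 479 z [ 2.  7. 15.] [array([ 650. , -200.2]), np.float32(103.1), np.float32(53.0), np.float32(100.0)]
top tray_long 0.9 [230. 189.  65.  31.] 1759 558 z [ 2.  7. 15.] [array([646.8, 192.2]), np.flo
[... 1291 characters left out ...]
51.  39.  33.] 892 353 z [ 1.  7. 15.] [array([630.6,  12.5]), np.float32(79.8), np.float32(53.3), np.float32(94.4)]
side tray_medium 0.91 [426. 329.  66.  54.] 1924 705 z [ 2.  7. 15.] [array([ 650.8, -200.2]), np.float32(103.8), np.float32(53.5), np.float32(100.4)]
side tray_long 0.69 [346. 204.  41.  33.] 863 327 z [ 4.  7. 15.] [array([647.3, 191.8]), np.float32(131.0), np.float32(52.9), np.float32(88.2)]
side tray_long 0.66 [312. 439.  35.  21.] 801 295 z [ 3. 19. 21.] [array([ 424.3, -341.9]), np.float32(45.2), np.float32(22.0), np.float32(171.1)]
side strap 0.84 [238. 184.  35.  20.] 352 261 z [ 2. 11. 13.] [array([426.7, 343.3]), np.float32(78.5), np.float32(37.8), np.float32(179.6)]
```

```bash
cat >> h.py <<'E'
def go(x,y,ztip,yaw):
    """target: fingertip position, yaw of tool x in deg -> shift in tool axes, twist"""
    s=manip.state(); R=Ro.from_quat(s["tcp_rot"]).as_matrix()
    cur=np.degrees(np.arctan2(R[1,0],R[0,0]))
    d=R.T@(np.array([x,y,ztip+88.1])-s["tcp_pos"])
    tw=-((yaw-cur+180)%360-180)
    print("t",round(s["time_s"],2),"tip",np.round(s["tcp_pos"]-[0,0,88.1],1),"yaw",round(cur,1),"tilt",np.round(np.degrees(np.arccos(-R[2,2])),2),"F",np.round(s["force"],1),"open",round(s["opening"],1),"j6",round(s["joint_positions"][5],2))
    print("-> shift",np.round(d,1),"twist",round(tw,1))
E
python3 - <<'E'
from h import *
for cam in ("top","side"):
  p=manip.get_image(cam); C=cloud(p)
  m=manip.masks_of(p,"drift")[0]; P=C[m["region"]&(p["depth"]>0)]
  H=P[abs(P[:,2]-24)<2.5]; H=H[H[:,1]<-150]
  print("handle",[np.round(x,1) for x in rect(H)])
  D=P[(abs(P[:,2]-17)<4)&(P[:,1]>-140)]
  c=np.polyfit(D[:,1],D[:,0],1); print("dowel ang",90-np.degrees(np.arctan(c[0])),"ymax",D[:,1].max(), "x at -185",np.polyval(c,-185))
go(554.8,347,60,200)
go(554.8,347,11,200)
E
```

```text
handle [array([ 451.3, -190.7]), np.float32(63.6), np.float32(23.9), np.float32(81.0)]
dowel ang 81.06741648679885 ymax -53.878377704253865 x at -185 451.6899234465489
handle [array([ 451.3, -195.6]), np.float32(57.8), np.float32(23.7), np.float32(80.8)]
dowel ang 81.50316865186714 ymax -53.47044837828212 x at -185 453.2729404007931
t 1.4 tip [249.  518.3 214.6] yaw 154.3 tilt 0.0 F [-0.  -0.6  0.8] open 91.9 j6 -0.21
-> shift [-349.8  -22.   154.6] twist -45.7
t 1.4 tip [249.  518.3 214.6] yaw 154.3 tilt 0.0 F [-0.  -0.6  0.8] open 91.9 j6 -0.21
-> shift [-349.8  -22.   203.6] twist -45.7
```

Emit:
arm_command([
  [-60, -4, 26],
  [-120, -8, 52],
  [-180, -12, 78],
  [-235, -15, 104],
  [-290, -18, 128],
  [-330, -21, 146],
  [-350, -22, 155],
  [-350, -22, 155],
  [-350, -22, 165],
  [-350, -22, 175],
], twist=[-6, -12, -18, -25, -32, -39, -45.7, -45.7, -45.7, -45.7], hand=0.1, squeeze=30)

```text
time_s: 2.65
tcp_pos: [554.1, 347.8, 127.6]
tcp_rot: [-0.174, 0.985, 0.0, 0.0]
force: [-0.4, -0.0, -0.5]
opening: 50.6
```

```bash
python3 - <<'E'
from h import *
go(554.8,347,11,200)
s=manip.state()
p=manip.get_image("wrist")
cv2.imwrite("pics/w1.png",p["pixels"][:,:,::-1])
C=cloud(p,s)
m=manip.masks_of(p,"bit_long")
for q in m[:2]:
    P=C[q["region"]&(p["depth"]>0)]; Q=P[abs(P[:,2]-20)<4]
    print(q["confidence"],len(P),np.percentile(P[:,2],[5,50,95]),[np.round(x,1) for x in rect(Q)] if len(Q)>5 else 0)
E
```

```text
t 2.65 tip [554.1 347.8  39.5] yaw -159.9 tilt 0.02 F [-0.4 -0.  -0.5] open 50.6 j6 -1.54
-> shift [-0.4 -1.  28.5] twist 0.1
```

View pics/w1.png

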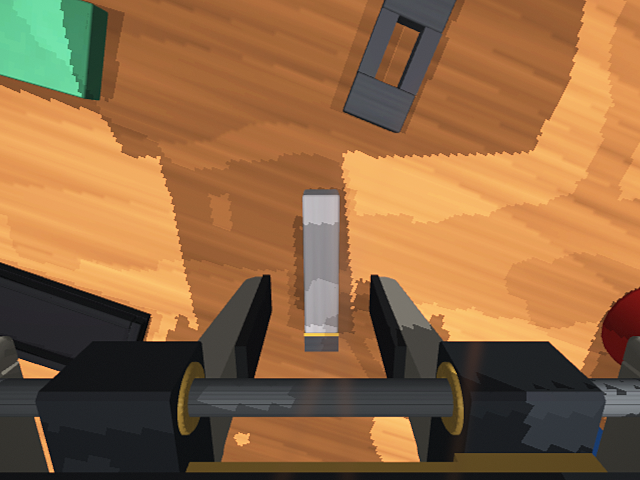

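```bash
python3 - <<'E'
from h import *
s=manip.state()
p=manip.get_image("wrist");C=cloud(p,s)
k=np.zeros((480,640),bool);k[175:355,290:350]=1
P=C[k&(p["depth"]>0)]; Q=P[abs(P[:,2]-20)<4]
print(len(P),len(Q),[np.round(x,1) for x in rect(Q)])
go(554.8,347,11,200)
E
```

```text
10741 5634 [array([554. , 348.6]), np.float32(96.0), np.float32(20.3), np.float32(20.2)]
t 2.8 tip [553.8 347.3  38.7] yaw -159.9 tilt 0.11 F [ 0.8  0.1 -0.1] open 50.5 j6 -1.55
-> shift [-0.9 -0.6 27.7] twist 0.1
```

Emit:
arm_command([
  [0, 0, 14],
  [0, 0, 28],
  [0, 0, 28],
  [0, 0, 28],
], twist=[0, 0, 0, 0])

```text
time_s: 3.3
tcp_pos: [555.0, 346.9, 99.6]
tcp_rot: [-0.174, 0.985, -0.0, -0.0]
force: [0.6, 0.6, -0.4]
opening: 50.5
```

Emit:
arm_command([
  [0, 0, 0],
  [0, 0, 0],
  [0, 0, 0],
  [0, 0, 0],
  [0, 0, 0],
  [0, 0, 0],
], twist=[0, 0, 0, 0, 0, 0], hand=-1)

```text
time_s: 4.05
tcp_pos: [555.0, 347.2, 100.0]
tcp_rot: [-0.174, 0.985, 0.0, 0.0]
force: [-0.1, 1.1, 1.5]
opening: 19.6
```

```bash
python3 - <<'E'
from h import *
go(647,192,60,88)
go(647,192,17,88)
E
```

```text
t 4.05 tip [555.  347.2  11.9] yaw -160.0 tilt 0.04 F [-0.1  1.1  1.5] open 19.6 j6 -1.55
-> shift [ -33.2 -177.3  -48.1] twist 112.0
t 4.05 tip [555.  347.2  11.9] yaw -160.0 tilt 0.04 F [-0.1  1.1  1.5] open 19.6 j6 -1.55
-> shift [ -33.2 -177.3   -5.1] twist 112.0
```

Emit:
arm_command([
  [0, 0, -25],
  [0, -10, -50],
  [-5, -30, -50],
  [-10, -55, -50],
  [-15, -80, -50],
  [-20, -105, -50],
  [-25, -130, -50],
  [-30, -150, -50],
  [-33, -170, -50],
  [-33, -177, -50],
], twist=[8, 18, 28, 38, 48, 58, 68, 78, 88, 98])

```text
time_s: 5.3
tcp_pos: [646.4, 190.2, 148.2]
tcp_rot: [0.632, 0.775, -0.001, -0.001]
force: [0.1, -0.8, -2.8]
opening: 19.8
```

```bash
python3 - <<'E'
from h import *
go(647,192,17.5,88)
E
```

```text
t 5.3 tip [646.4 190.2  60.1] yaw 101.6 tilt 0.15 F [ 0.1 -0.8 -2.8] open 19.8 j6 -0.1
-> shift [ 1.6  1.  42.6] twist 13.6
```

Emit:
arm_command([
  [0, 0, 0],
  [1, 1, 10],
  [1, 1, 25],
  [1, 1, 36],
  [1, 1, 42],
  [1, 1, 42],
  [1, 1, 42],
], twist=[8, 13.6, 13.6, 13.6, 13.6, 13.6, 13.6])

```text
time_s: 6.18
tcp_pos: [647.7, 193.2, 108.1]
tcp_rot: [0.717, 0.698, 0.0, 0.0]
force: [1.5, -0.6, -3.1]
opening: 19.6
```

```bash
python3 - <<'E'
from h import *
go(647,192,17.5,88)
p=manip.get_image("side")
cv2.imwrite("pics/s2.png",cv2.resize(p["pixels"][120:280,240:440,::-1],None,fx=3,fy=3))
E
```

```text
t 6.17 tip [647.7 193.2  20. ] yaw 88.5 tilt 0.05 F [ 1.5 -0.6 -3.1] open 19.6 j6 0.14
-> shift [-1.2 -0.6  2.5] twist 0.5
```

View pics/s2.png

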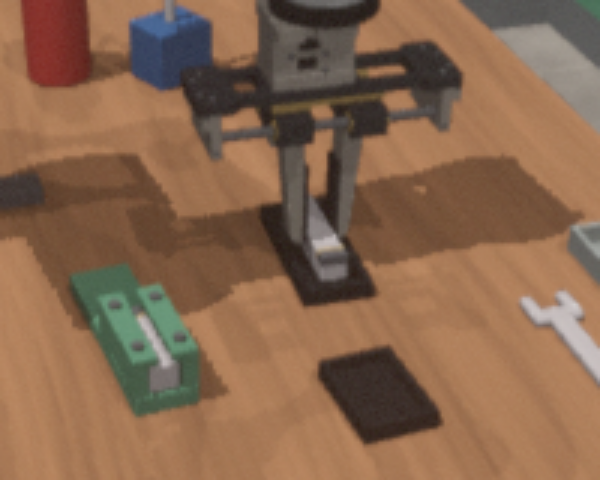

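Emit:
arm_command([
  [-1, 0, 2],
  [-1, 0, 2.5],
  [-1, 0, 2.5],
], twist=[0, 0, 0])

```text
time_s: 6.6
tcp_pos: [647.7, 192.1, 106.0]
tcp_rot: [0.717, 0.697, 0.0, 0.0]
force: [-2.5, -0.5, 2.7]
opening: 19.5
```

Emit:
arm_command([
  [0, 0, 0],
  [0, 0, 0],
  [0, 0, 0],
  [0, 0, -15],
  [0, 0, -40],
  [0, 0, -60],
], twist=[0, 0, 0, 0, 0, 0], hand=0.1)

```text
time_s: 7.35
tcp_pos: [647.9, 192.2, 167.5]
tcp_rot: [0.717, 0.697, 0.001, 0.001]
force: [0.5, -0.7, 0.4]
opening: 50.6
```

```bash
python3 - <<'E'
from h import *
p=manip.get_image("side");C=cloud(p)
cv2.imwrite("pics/s3.png",cv2.resize(p["pixels"][120:280,240:440,::-1],None,fx=3,fy=3))
ms=manip.masks_of(p,"bit_long")
for m in ms[:2]:
    P=C[m["region"]&(p["depth"]>0)];Q=P[abs(P[:,2]-25)<3]
    print(m["confidence"],m["bbox"],len(Q),[np.round(x,1) for x in rect(Q)] if len(Q)>5 else 0)
go(451,-195,60,81.2)
go(451,-195,2.5,81.2)
E
```

```text
0.55 [344.9, 201.3, 20.5, 32.5] 214 [array([647.9, 190.7]), np.float32(97.2), np.float32(21.0), np.float32(88.2)]
t 7.45 tip [649.3 192.4  81.2] yaw 88.4 tilt 0.38 F [ 0.3 -0.2  0.3] open 50.5 j6 0.14
-> shift [-392.6 -187.8   19.6] twist 7.2
t 7.45 tip [649.3 192.4  81.2] yaw 88.4 tilt 0.38 F [ 0.3 -0.2  0.3] open 50.5 j6 0.14
-> shift [-392.7 -188.2   77.1] twist 7.2
```

View pics/s3.png

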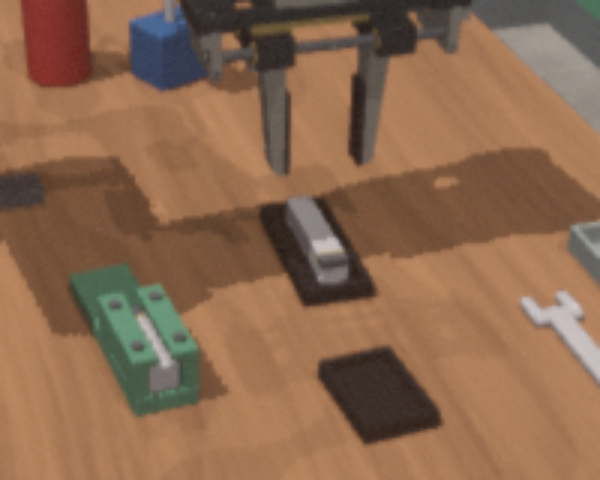

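Emit:
arm_command([
  [-50, -24, 0],
  [-105, -50, 0],
  [-160, -76, 0],
  [-215, -103, 0],
  [-270, -129, 0],
  [-320, -153, 5],
  [-365, -175, 15],
  [-393, -188, 25],
  [-393, -188, 35],
  [-393, -188, 40],
], twist=[1, 2, 3, 4, 5, 6, 7.2, 7.2, 7.2, 7.2])

```text
time_s: 8.7
tcp_pos: [448.5, -194.7, 124.2]
tcp_rot: [0.759, 0.651, 0.0, -0.001]
force: [-0.1, 0.7, -0.3]
opening: 50.5
```

```bash
python3 - <<'E'
from h import *
s=manip.state()
p=manip.get_image("wrist");C=cloud(p,s)
cv2.imwrite("pics/w4.png",p["pixels"][:,:,::-1])
z=C[...,2]; ok=p["depth"]>0
D=C[ok&(abs(z-24)<4)&(abs(C[...,0]-451)<40)&(abs(C[...,1]+195)<50)]
print(len(D),[np.round(x,1) for x in rect(D)])
go(451,-195,2.5,81.2)
E
```

```text
4151 [array([ 452.8, -184.5]), np.float32(76.7), np.float32(24.1), np.float32(81.5)]
t 8.75 tip [ 448.5 -194.3   35.8] yaw 81.3 tilt 0.13 F [-0.4  0.9 -0.9] open 50.3 j6 -0.51
-> shift [-0.4  2.6 33.3] twist 0.1
```

View pics/w4.png

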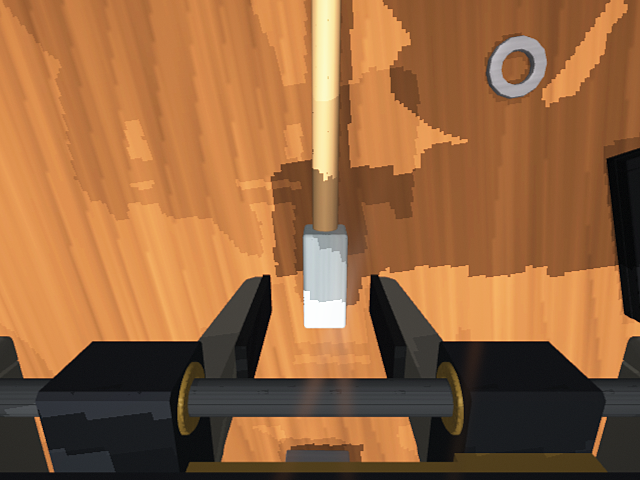

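Emit:
arm_command([
  [0, 2.5, 15],
  [0, 2.5, 27],
  [0, 2.5, 32.5],
  [0, 2.5, 33],
  [0, 2.5, 33],
], twist=[0, 0, 0, 0, 0])

```text
time_s: 9.38
tcp_pos: [451.4, -196.2, 92.4]
tcp_rot: [0.759, 0.651, 0.0, 0.0]
force: [0.2, 0.1, -0.1]
opening: 50.6
```

Emit:
arm_command([
  [0, 0, 0],
  [0, 0, 0],
  [0, 0, 0],
  [0, 0, 0],
  [0, 0, 0],
  [0, 0, 0],
], twist=[0, 0, 0, 0, 0, 0], hand=-1, squeeze=45)

```text
time_s: 10.12
tcp_pos: [451.3, -196.1, 92.4]
tcp_rot: [0.759, 0.651, -0.0, 0.0]
force: [-0.9, -0.1, 3.0]
opening: 23.7
```

```bash
cat >> h.py <<'E'
S0=np.array([493.2,81.9]); SA=94.6
def slv(x,y=0):
    a=np.radians(SA); return S0+x*np.array([np.cos(a),np.sin(a)])+y*np.array([-np.sin(a),np.cos(a)])
E
python3 - <<'E'
from h import *
go(451,-195,2.5,81.2)
for x in (-205,-93): print(slv(x)); go(*slv(x),17,94.6)
# refine sleeve: near/far edges from saved top image
import pickle
E
```

```text
t 10.12 tip [ 451.3 -196.1    4.3] yaw 81.2 tilt 0.01 F [-0.9 -0.1  3. ] open 23.7 j6 -0.5
-> shift [ 1.  -0.5  1.8] twist 0.0
[ 509.64077949 -122.43967008]
t 10.12 tip [ 451.3 -196.1    4.3] yaw 81.2 tilt 0.01 F [-0.9 -0.1  3. ] open 23.7 j6 -0.5
-> shift [ 81.7  46.5 -12.7] twist -13.4
[500.65849996 -10.8004357 ]
t 10.12 tip [ 451.3 -196.1    4.3] yaw 81.2 tilt 0.01 F [-0.9 -0.1  3. ] open 23.7 j6 -0.5
-> shift [190.7  20.6 -12.7] twist -13.4
```

Emit:
arm_command([
  [0, 0, -15],
  [10, 5, -30],
  [25, 14, -30],
  [45, 25, -30],
  [65, 37, -30],
  [78, 45, -28],
  [81, 46.5, -22],
  [81, 46.5, -16],
  [81, 46.5, -14.5],
  [81, 46.5, -14.5],
], twist=[0, -2, -5, -8, -11, -13.4, -13.4, -13.4, -13.4, -13.4])

```text
time_s: 11.38
tcp_pos: [509.1, -123.4, 106.5]
tcp_rot: [0.678, 0.735, -0.0, -0.0]
force: [-1.0, -0.4, -1.1]
opening: 23.7
```

```bash
python3 - <<'E'
from h import *
go(*slv(-205),18.3,94.6)
p=manip.get_image("top");C=cloud(p)
cv2.imwrite("pics/t5.png",cv2.resize(p["pixels"][200:340,200:460,::-1],None,fx=3,fy=3))
z=C[...,2];m=manip.masks_of(p,"sleeve")[0]
P=C[m["region"]];Q=P[(abs(P[:,2]-44)<4)];print("sleeve",[np.round(x,1) for x in rect(Q)])
Q=P[(abs(P[:,2]-14)<4)];print("ledge",[np.round(x,1) for x in rect(Q)])
a=np.radians(SA);u=np.array([np.cos(a),np.sin(a)]);n=np.array([-u[1],u[0]])
L=(C[...,:2]-S0)@u;W=(C[...,:2]-S0)@n
k=(p["depth"]>0)&(L>-175)&(L<-45)&(abs(W)<20)&(z>15)
for l in range(-175,-40,15):
    q=k&(L>l)&(L<l+15)
    if q.sum(): print(l,q.sum(),"W",np.round(np.percentile(W[q],[10,50,90]),1),"ztop",np.round(np.percentile(z[q],90),1))
print("tip",L[k].max())
p=manip.get_image("side")
cv2.imwrite("pics/s5.png",cv2.resize(p["pixels"][180:380,220:420,::-1],None,fx=3,fy=3))
E
```

```text
t 11.38 tip [ 509.1 -123.4   18.4] yaw 94.6 tilt 0.03 F [-1.  -0.4 -1.1] open 23.7 j6 -0.55
-> shift [0.9 0.6 0.1] twist -0.0
sleeve [array([493. ,  81.7]), np.float32(80.3), np.float32(44.5), np.float32(94.5)]
ledge [array([490. , 121.3]), np.float32(159.9), np.float32(44.3), np.float32(94.5)]
-175 564 W [-14.2   5.7  17.5] ztop 380.7
-160 413 W [-16.   -1.8  16.2] ztop 381.2
-145 323 W [-13.2   4.4  16.8] ztop 382.9
-130 66 W [-3.4  3.5 17.1] ztop 380.5
-115 59 W [-4.2  1.5  6.7] ztop 33.5
-100 54 W [-4.2  1.2  6.8] ztop 32.9
-85 56 W [-3.9  2.1  6.8] ztop 33.5
-70 31 W [-4.3  1.7  6.9] ztop 33.1
tip -62.03846302536475
```

View pics/t5.png

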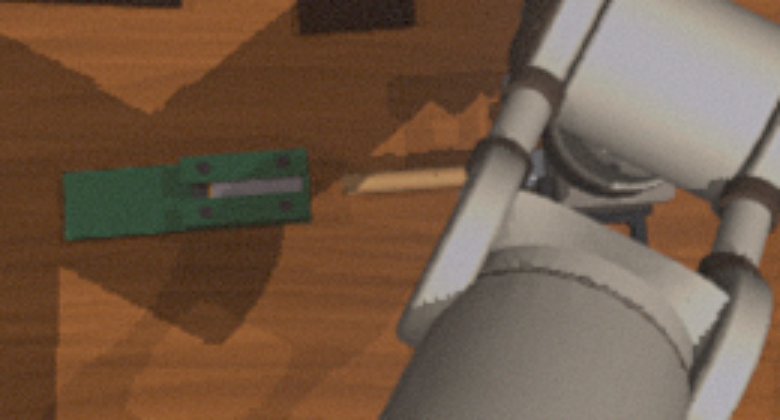

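View pics/s5.png

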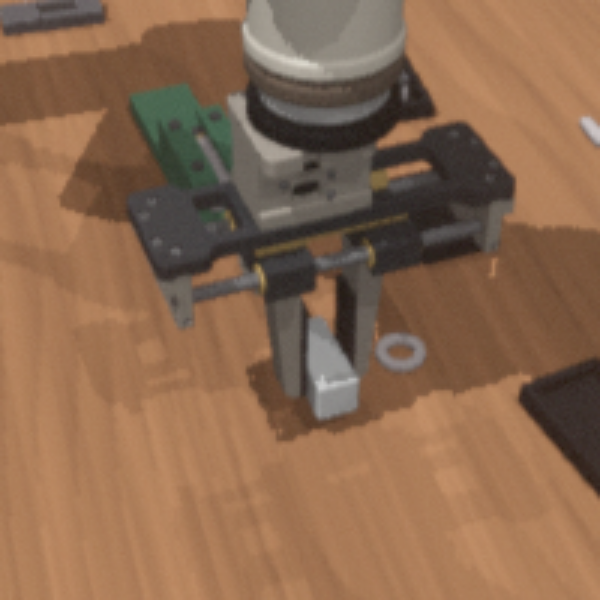

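Emit:
arm_command([
  [10, 1, 0],
  [18, 1, 0],
  [26, 1, 0],
  [34, 1, 0],
  [42, 1, 0],
  [50, 1, 0],
  [58, 1, 0],
], twist=[0, 0, 0, 0, 0, 0, 0])

```text
time_s: 12.4
tcp_pos: [505.8, -64.7, 106.7]
tcp_rot: [0.678, 0.735, -0.0, 0.0]
force: [0.2, -2.2, -0.9]
opening: 23.5
```

```bash
python3 - <<'E'
from h import *
go(*slv(-95),18.3,94.6)
E
```

```text
t 12.4 tip [505.8 -64.7  18.6] yaw 94.6 tilt 0.01 F [ 0.2 -2.2 -0.9] open 23.5 j6 -0.45
-> shift [52.1 -0.7  0.3] twist 0.0
```

Emit:
arm_command([
  [8, 0, 0],
  [16, 0, 0],
  [24, 0, 0],
  [32, 0, 0],
  [40, 0, 0],
  [46, 0, 0],
  [51, 0, 0],
  [51, 0, 0],
  [51, 0, 0],
], twist=[0, 0, 0, 0, 0, 0, 0, 0, 0])

```text
time_s: 13.52
tcp_pos: [501.6, -14.2, 106.6]
tcp_rot: [0.678, 0.735, 0.0, -0.0]
force: [-0.5, -0.2, 0.2]
opening: 23.5
```

```bash
python3 - <<'E'
from h import *
go(*slv(-95),18.3,94.6)
p=manip.get_image("top");C=cloud(p)
cv2.imwrite("pics/t6.png",cv2.resize(p["pixels"][200:340,200:460,::-1],None,fx=3,fy=3))
a=np.radians(SA);u=np.array([np.cos(a),np.sin(a)]);n=np.array([-u[1],u[0]])
L=(C[...,:2]-S0)@u;W=(C[...,:2]-S0)@n;z=C[...,2]
k=(p["depth"]>0)&(L>45)&(L<150)&(abs(W)<30)&(abs(z-34)<4)
print(k.sum(),L[k].min(),L[k].max(),np.percentile(W[k],[5,95]),[np.round(x,1) for x in rect(C[k])])
E
```

```text
t 13.53 tip [501.6 -14.2  18.5] yaw 94.6 tilt 0.03 F [-0.5 -0.2  0.2] open 23.5 j6 -0.35
-> shift [ 1.5 -0.6  0.2] twist 0.0
391 45.213722192878166 118.10223092336372 [-8.93896564  9.43687991] [array([486.4, 163.3]), np.float32(72.8), np.float32(20.2), np.float32(94.2)]
```

View pics/t6.png

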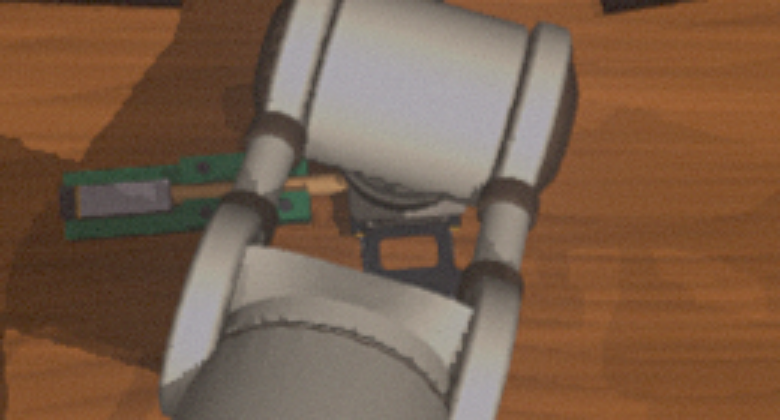

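Emit:
arm_command([
  [-15, 0, 0],
  [-35, 0, 0],
  [-60, 0, 0],
  [-85, 0, 0],
  [-105, 0, 0],
  [-115, 0, 0],
  [-118, 0, 5],
  [-118, 0, 11],
  [-118, 0, 13.5],
  [-118, 0, 13.5],
], twist=[0, 0, 0, 0, 0, 0, 0, 0, 0, 0])

```text
time_s: 14.82
tcp_pos: [511.1, -131.3, 92.9]
tcp_rot: [0.678, 0.735, -0.0, -0.0]
force: [0.5, -0.9, -1.6]
opening: 23.9
```

```bash
python3 - <<'E'
from h import *
go(*slv(-213),4.5,94.6)
E
```

```text
t 14.82 tip [ 511.1 -131.3    4.8] yaw 94.7 tilt 0.03 F [ 0.5 -0.9 -1.6] open 23.9 j6 -0.56
-> shift [ 1.  -0.7  0.3] twist 0.1
```

Release with 0.5 mm drop, lift.

Emit:
arm_command([
  [0, 0, 0.4],
  [0, 0, 0.4],
  [0, 0, 0.4],
  [0, 0, -20],
  [0, 0, -50],
  [0, 0, -80],
  [0, 0, -80],
], twist=[0, 0, 0, 0, 0, 0, 0], hand=0.1, squeeze=30)

```text
time_s: 15.7
tcp_pos: [512.8, -132.7, 175.8]
tcp_rot: [0.678, 0.735, 0.001, 0.003]
force: [-0.3, 0.2, 0.2]
opening: 50.5
```

```bash
python3 - <<'E'
from h import *
p=manip.get_image("top");C=cloud(p)
cv2.imwrite("pics/t7.png",p["pixels"][:,:,::-1])
a=np.radians(SA);u=np.array([np.cos(a),np.sin(a)]);n=np.array([-u[1],u[0]])
L=(C[...,:2]-S0)@u;W=(C[...,:2]-S0)@n;z=C[...,2]
k=(p["depth"]>0)&(L>41)&(L<150)&(abs(W)<30)&(abs(z-34)<4)
r=rect(C[k]);print([np.round(x,1) for x in r])
go(*r[0],60,r[3]); go(*r[0],25.3,r[3])
E
```

```text
[array([486.4, 164.9]), np.float32(69.4), np.float32(20.3), np.float32(94.5)]
t 15.75 tip [ 511.7 -132.2   85.8] yaw 94.6 tilt 0.13 F [-0.1  0.3 -0.2] open 50.4 j6 -0.56
-> shift [298.3  -1.3  25.5] twist 0.1
t 15.75 tip [ 511.7 -132.2   85.8] yaw 94.6 tilt 0.13 F [-0.1  0.3 -0.2] open 50.4 j6 -0.56
-> shift [298.3  -1.4  60.2] twist 0.1
```

View pics/t7.png

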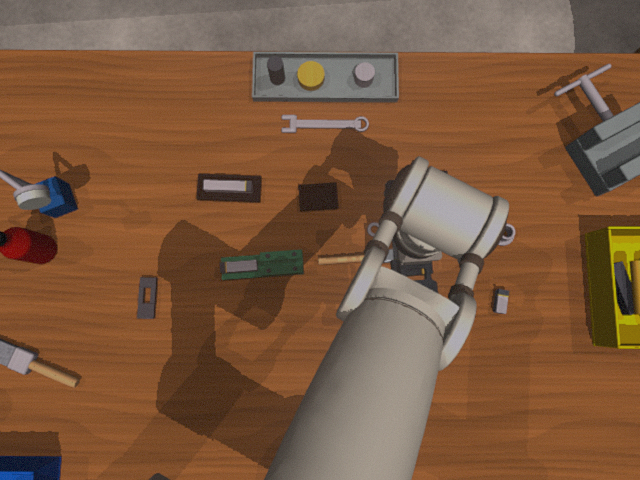

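Emit:
arm_command([
  [50, 0, 0],
  [105, 0, 0],
  [160, 0, 0],
  [215, 0, 0],
  [260, -1, 0],
  [288, -1, 10],
  [298, -1, 22],
  [298, -1, 30],
  [298, -1, 30],
], twist=[0, 0, 0, 0, 0, 0, 0, 0, 0])

```text
time_s: 16.88
tcp_pos: [485.6, 163.9, 141.9]
tcp_rot: [0.678, 0.735, -0.001, -0.001]
force: [0.5, 0.1, 1.0]
opening: 50.4
```

```bash
python3 - <<'E'
from h import *
go(486.4,164.9,25.5,94.5)
E
```

```text
t 16.88 tip [485.6 163.9  53.8] yaw 94.6 tilt 0.14 F [0.5 0.1 1. ] open 50.4 j6 0.01
-> shift [ 0.9  1.  28.3] twist 0.1
```

Emit:
arm_command([
  [1, 1, 14],
  [1, 1, 26],
  [1, 1, 28.5],
  [1, 1, 28.5],
], twist=[0, 0, 0, 0])

```text
time_s: 17.38
tcp_pos: [486.9, 166.0, 114.4]
tcp_rot: [0.678, 0.735, -0.0, -0.0]
force: [-0.4, -0.2, 0.4]
opening: 50.6
```

Emit:
arm_command([
  [0, 0, 0],
  [0, 0, 0],
  [0, 0, 0],
  [0, 0, 0],
  [0, 0, 0],
  [0, 0, 0],
], twist=[0, 0, 0, 0, 0, 0], hand=-1)

```text
time_s: 18.12
tcp_pos: [487.0, 166.2, 114.9]
tcp_rot: [0.678, 0.735, -0.0, -0.0]
force: [-2.3, -0.2, 3.4]
opening: 19.5
```

```bash
python3 - <<'E'
from h import *
go(650.4,-200.2,70,100.2)
E
```

```text
t 18.12 tip [487.  166.2  26.8] yaw 94.6 tilt 0.01 F [-2.3 -0.2  3.4] open 19.5 j6 0.01
-> shift [-378.4  133.2  -43.3] twist -5.6
```

Emit:
arm_command([
  [0, 0, -25],
  [-20, 7, -50],
  [-70, 25, -50],
  [-125, 44, -50],
  [-180, 63, -50],
  [-235, 83, -50],
  [-290, 102, -50],
  [-340, 120, -50],
  [-370, 130, -50],
  [-378, 133, -50],
], twist=[0, 0, -1, -2, -3, -4, -5, -5.6, -5.6, -5.6])

```text
time_s: 19.38
tcp_pos: [650.1, -201.6, 163.6]
tcp_rot: [0.642, 0.767, -0.0, -0.0]
force: [-0.2, 1.1, -2.4]
opening: 19.8
```

```bash
python3 - <<'E'
from h import *
go(650.4,-200.2,18.5,100.2)
E
```

```text
t 19.38 tip [ 650.1 -201.6   75.5] yaw 100.1 tilt 0.05 F [-0.2  1.1 -2.4] open 19.8 j6 -0.65
-> shift [ 1.3  0.6 57. ] twist -0.1
```

Emit:
arm_command([
  [2, 0.5, 15],
  [2, 0.5, 35],
  [2, 0.5, 50],
  [2, 0.5, 56],
  [2, 0.5, 57],
  [2, 0.5, 57],
], twist=[0, 0, 0, 0, 0, 0])

```text
time_s: 20.12
tcp_pos: [650.6, -197.9, 107.9]
tcp_rot: [0.641, 0.767, 0.0, 0.0]
force: [-0.3, -0.2, -1.6]
opening: 19.4
```

```bash
python3 - <<'E'
from h import *
go(650.4,-200.2,18,100.2)
p=manip.get_image("side")
cv2.imwrite("pics/s8.png",cv2.resize(p["pixels"][230:400,330:530,::-1],None,fx=3,fy=3))
E
```

```text
t 20.12 tip [ 650.6 -197.9   19.8] yaw 100.2 tilt 0.06 F [-0.3 -0.2 -1.6] open 19.4 j6 -0.65
-> shift [-2.3 -0.6  1.8] twist 0.0
```

View pics/s8.png

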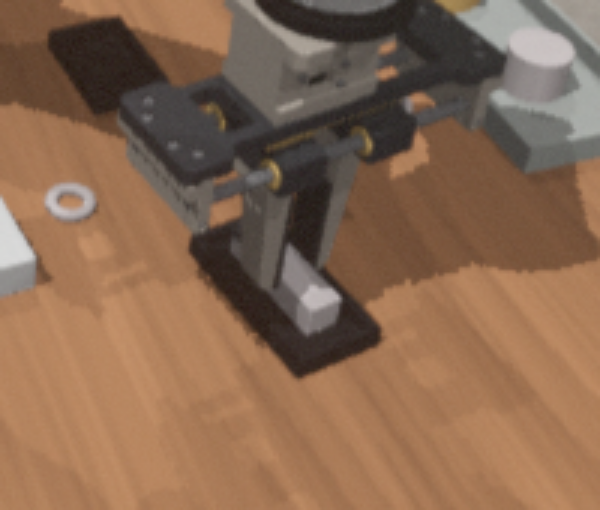

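The bit hangs just over the medium tray's pocket. I'll lower 2 mm and release.

Emit:
arm_command([
  [-1, -0.5, 1.5],
  [-1, -0.5, 2],
  [-1, -0.5, 2],
], twist=[0, 0, 0])

```text
time_s: 20.55
tcp_pos: [650.4, -198.9, 106.9]
tcp_rot: [0.641, 0.767, 0.0, 0.0]
force: [-2.3, 2.6, 5.8]
opening: 19.2
```

Emit:
arm_command([
  [0, 0, 0],
  [0, 0, 0],
  [0, 0, 0],
  [0, 0, -15],
  [0, 0, -40],
  [0, 0, -60],
], twist=[0, 0, 0, 0, 0, 0], hand=0.1)

```text
time_s: 21.3
tcp_pos: [650.5, -199.2, 168.0]
tcp_rot: [0.641, 0.767, 0.0, 0.001]
force: [-0.0, 0.2, 1.2]
opening: 50.3
```

```bash
python3 - <<'E'
from h import *
p=manip.get_image("side");C=cloud(p)
cv2.imwrite("pics/s9.png",p["pixels"][:,:,::-1])
z=C[...,2];k=(p["depth"]>0)&(abs(z-25)<3)&(np.hypot(C[...,0]-650.4,C[...,1]+200)<60)
print("medium",k.sum(),[np.round(x,1) for x in rect(C[k])])
k=(p["depth"]>0)&(abs(z-20)<2)&(np.hypot(C[...,0]-424,C[...,1]+342)<60)
r=rect(C[k]);print("short",k.sum(),[np.round(x,1) for x in r])
go(*r[0],60,r[3]); go(*r[0],11.5,r[3])
E
```

```text
medium 454 [array([ 651., -200.]), np.float32(71.6), np.float32(23.3), np.float32(98.8)]
short 494 [array([ 424.2, -342.3]), np.float32(45.1), np.float32(21.6), np.float32(170.6)]
t 21.35 tip [ 651.8 -199.8   83.1] yaw 100.2 tilt 0.39 F [ 2.1 -1.4  2.3] open 50.7 j6 -0.65
-> shift [ -99.7 -249.4   22.2] twist -70.4
t 21.35 tip [ 651.8 -199.8   83.1] yaw 100.2 tilt 0.39 F [ 2.1 -1.4  2.3] open 50.7 j6 -0.65
-> shift [ -99.5 -249.7   70.7] twist -70.4
```

View pics/s9.png

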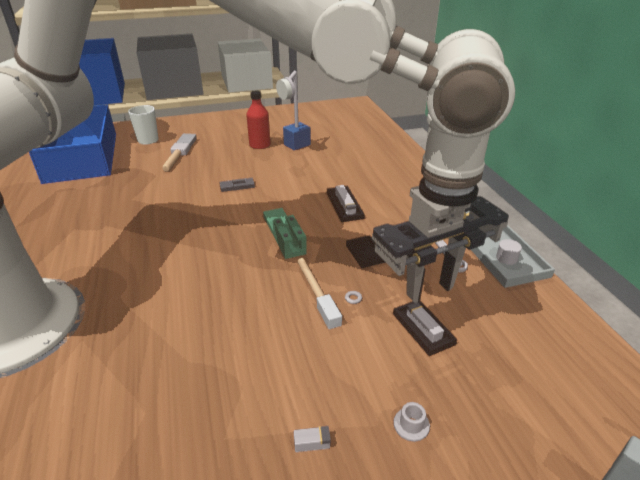

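Emit:
arm_command([
  [-12, -30, 0],
  [-25, -65, 0],
  [-38, -100, 0],
  [-52, -135, 0],
  [-66, -170, 0],
  [-80, -203, 5],
  [-92, -232, 12],
  [-99.5, -249.5, 25],
  [-99.5, -249.5, 40],
  [-99.5, -249.5, 40],
], twist=[-9, -18, -27, -36, -45, -54, -63, -70.4, -70.4, -70.4])

```text
time_s: 22.6
tcp_pos: [422.0, -340.1, 124.3]
tcp_rot: [0.083, 0.997, 0.001, -0.001]
force: [-0.0, 0.1, 0.1]
opening: 50.1
```

```bash
python3 - <<'E'
from h import *
s=manip.state();p=manip.get_image("wrist");C=cloud(p,s)
z=C[...,2];k=(p["depth"]>0)&(abs(z-20)<3)&(np.hypot(C[...,0]-424,C[...,1]+342)<35)
r=rect(C[k]);print("short",k.sum(),[np.round(x,1) for x in r])
go(424.2,-342.2,11.5,170.6)
cv2.imwrite("pics/w10.png",p["pixels"][:,:,::-1])
E
```

```text
short 2723 [array([ 423.3, -341.9]), np.float32(45.5), np.float32(20.5), np.float32(170.8)]
t 22.65 tip [ 422.5 -340.4   37.1] yaw 170.6 tilt 0.08 F [-0.1  0.7 -0.3] open 50.4 j6 -2.31
-> shift [-2.  -1.5 25.6] twist -0.0
```

View pics/w10.png

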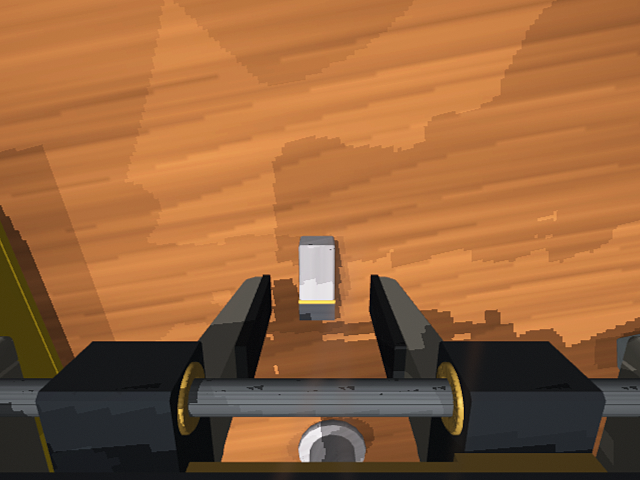

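Emit:
arm_command([
  [-1.5, -1.5, 12],
  [-1.5, -1.5, 23],
  [-1.5, -1.5, 25.5],
  [-1.5, -1.5, 25.5],
], twist=[0, 0, 0, 0])

```text
time_s: 23.15
tcp_pos: [423.4, -342.7, 99.9]
tcp_rot: [0.082, 0.997, 0.0, -0.0]
force: [0.4, -0.4, -0.8]
opening: 50.9
```

Emit:
arm_command([
  [0, 0, 0],
  [0, 0, 0],
  [0, 0, 0],
  [0, 0, 0],
  [0, 0, 0],
  [0, 0, 0],
], twist=[0, 0, 0, 0, 0, 0], hand=-1)

```text
time_s: 23.9
tcp_pos: [423.5, -342.9, 100.4]
tcp_rot: [0.082, 0.997, -0.0, 0.0]
force: [1.0, 1.0, 2.4]
opening: 19.3
```

```bash
python3 - <<'E'
from h import *
go(630,13,70,94.6)
E
```

```text
t 23.9 tip [ 423.5 -342.9   12.3] yaw 170.6 tilt 0.0 F [1.  1.  2.4] open 19.3 j6 -2.31
-> shift [-145.9  384.8  -57.7] twist 76.0
```

Emit:
arm_command([
  [0, 0, -30],
  [-8, 20, -58],
  [-25, 66, -58],
  [-44, 116, -58],
  [-63, 166, -58],
  [-82, 216, -58],
  [-101, 266, -58],
  [-118, 312, -58],
  [-133, 352, -58],
  [-146, 385, -58],
], twist=[0, 5, 14, 23, 32, 41, 50, 59, 68, 76])

```text
time_s: 25.15
tcp_pos: [630.3, 14.9, 157.5]
tcp_rot: [0.679, 0.734, -0.0, -0.0]
force: [0.8, -0.4, -1.7]
opening: 19.8
```

Emit:
arm_command([
  [0, 0, 0],
  [0, 0, 5],
], twist=[0, 0])

```text
time_s: 25.4
tcp_pos: [629.8, 12.8, 152.9]
tcp_rot: [0.677, 0.736, -0.0, 0.0]
force: [0.8, 0.1, -1.7]
opening: 19.7
```

```bash
python3 - <<'E'
from h import *
go(630,13,18,94.6)
E
```

```text
t 25.4 tip [629.8  12.8  64.8] yaw 94.7 tilt 0.03 F [ 0.8  0.1 -1.7] open 19.7 j6 -0.25
-> shift [ 0.2  0.2 46.8] twist 0.1
```

Emit:
arm_command([
  [0, 0, 15],
  [0, 0, 32],
  [0, 0, 43],
  [0, 0, 46],
  [0, 0, 46.5],
  [0, 0, 46.5],
], twist=[0, 0, 0, 0, 0, 0])

```text
time_s: 26.15
tcp_pos: [630.3, 13.2, 106.9]
tcp_rot: [0.678, 0.735, 0.0, 0.0]
force: [0.4, 0.7, -1.4]
opening: 19.4
```

```bash
python3 - <<'E'
from h import *
go(630,13,17.8,94.6)
p=manip.get_image("side")
cv2.imwrite("pics/s11.png",cv2.resize(p["pixels"][180:330,280:480,::-1],None,fx=3,fy=3))
E
```

```text
t 26.15 tip [630.3  13.2  18.8] yaw 94.6 tilt 0.05 F [ 0.4  0.7 -1.4] open 19.4 j6 -0.25
-> shift [-0.2 -0.4  1. ] twist 0.0
```

View pics/s11.png

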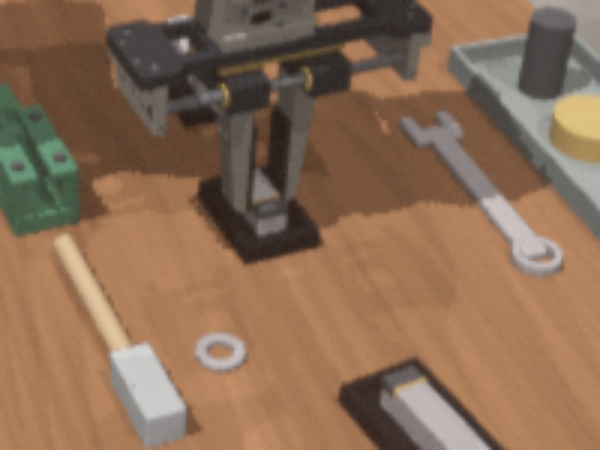

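Emit:
arm_command([
  [0, 0, 1],
  [0, 0, 1.2],
  [0, 0, 1.2],
], twist=[0, 0, 0])

```text
time_s: 26.58
tcp_pos: [630.4, 13.2, 106.4]
tcp_rot: [0.678, 0.735, 0.0, 0.0]
force: [-1.7, 0.3, 5.7]
opening: 19.1
```

Emit:
arm_command([
  [0, 0, 0],
  [0, 0, 0],
  [0, 0, 0],
  [0, 0, -15],
  [0, 0, -50],
  [0, 0, -100],
  [-50, 0, -140],
  [-100, 0, -160],
  [-100, 0, -160],
], twist=[0, 0, 0, 0, 0, 0, 0, 0, 0], hand=0.1)

```text
time_s: 27.7
tcp_pos: [639.4, -90.1, 269.6]
tcp_rot: [0.679, 0.734, 0.001, 0.003]
force: [0.0, -0.1, 0.4]
opening: 50.7
```

```bash
python3 - <<'E'
from h import *
p=manip.get_image("side");C=cloud(p)
cv2.imwrite("pics/s12.png",p["pixels"][:,:,::-1])
z=C[...,2]
for n,x,y,zz in (("medium",650.4,-200.2,25),("short",630.2,12.9,25),("long",647,192,25)):
    k=(p["depth"]>0)&(abs(z-zz)<3)&(np.hypot(C[...,0]-x,C[...,1]-y)<65)
    r=rect(C[k]);print(n,k.sum(),[np.round(q,1) for q in r],"zmed",np.median(z[k]),"off",np.round(np.array(r[0])-[x,y],1))
for n in ("drift","bushing","strap"):
    for m in manip.masks_of(p,n)[:1]:
        P=C[m["region"]&(p["depth"]>0)]; print(n,m["confidence"],np.round(P.mean(0)),np.round(np.percentile(P[:,2],98)),[np.round(q,1) for q in rect(P)])
go(630,13,100,94.6)
E
```

```text
medium 450 [array([ 651.3, -199.6]), np.float32(72.1), np.float32(22.9), np.float32(99.8)] zmed 25.578037979737502 off [0.9 0.6]
short 167 [array([630.5,  12.6]), np.float32(46.2), np.float32(21.4), np.float32(94.4)] zmed 26.064790123292152 off [ 0.3 -0.3]
long 216 [array([647.8, 191.8]), np.float32(98.5), np.float32(20.8), np.float32(88.1)] zmed 26.025114727849452 off [ 0.8 -0.2]
drift 0.63 [ 507. -104.   18.] 25.0 [array([512.2, -73.2]), np.float32(172.5), np.float32(34.3), np.float32(94.2)]
bushing 0.62 [ 556. -357.   14.] 31.0 [array([ 563.1, -349.6]), np.float32(60.1), np.float32(49.4), np.float32(33.1)]
strap 0.66 [427. 339.   9.] 14.0 [array([428.1, 354.9]), np.float32(83.0), np.float32(59.6), np.float32(179.7)]
t 27.9 tip [637.7 -85.3 176.7] yaw 94.7 tilt 0.1 F [-0.5  1.1  0. ] open 50.5 j6 -0.4
-> shift [98.5  0.5 76.8] twist 0.1
```

View pics/s12.png

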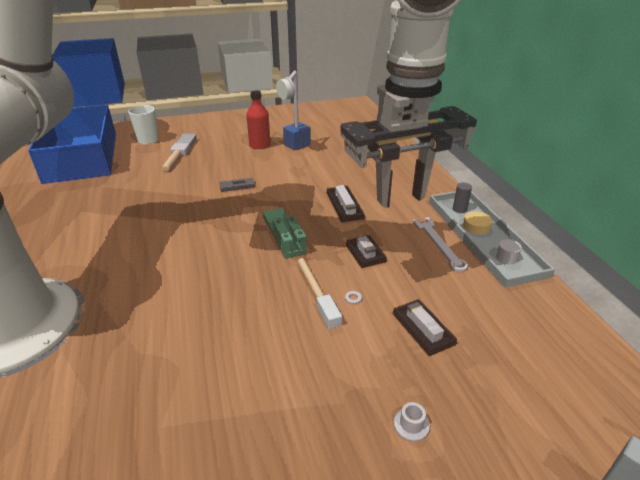

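All three bits lie in their trays: long at (346,202), short at (366,248) and medium at (424,325). The drift is flat at (320,295), and nothing is touching the gripper.

```bash
python3 -c "
from workcell import manip
print(manip.hand_in())"
```

```text
the job is handed in; nothing more can be done
None
```

The job is done and handed in at about 28 s of the 93 s allowed; no verdict is reported.

**What I did:**
- I laid the long bit in the long tray.
- I gripped the drift by its handle and pushed the middle bit out onto the ledge, with about 2 N measured partway through the push. The bit's centre stopped at about x +83 mm in the sleeve's frame, with the drift at about x −96 mm.
- I drew the drift back and laid it flat on the bench.
- I then put the middle and short bits in their own trays.

**Last checks (side camera, before handing in):**
- **Bits:** each is within about 1 mm of its tray's centre and under 1° from its axis. Their tops read 25.6 to 26.1 mm, against 25 mm expected, which is within the calibration error.
- **Drift:** its top is at 25 mm, so it is lying flat.
- **Bushing and strap:** both are in their first places within measurement error. Their outline fits in the last picture were noisy from side faces and background, so I judged this from the centres, the picture itself and never having touched them.
- **Gripper:** it is clear of everything.

**Disagreements along the way:**
- The trained network once mistook the long tray for the short bit, and once missed the long bit in the wrist view. I used the depth data instead, and the sizes matched.

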